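# Check a handheld meter on its reference block

## Robot

A 6-joint arm with a two-finger parallel gripper is mounted at the origin on the work surface. World frame = base frame: x ahead of the robot, y to its left, z up, the work surface at z = 0. Lengths are in m, angles in degrees, forces in N, time in s.
With the tool pointing down it reaches from about 0.375 to 0.9 m from the base axis. Payload 3.1 kg.
Tool frame: the origin (TCP) lies between the finger pads; the fingertips stand 11 mm ahead of it and the grasp point (between the pads) lies 8 mm behind it; z points along the fingers, y is the line along which they close (so a half turn about z gives the same grasp; the last joint's range is limited). The gripper opens to 87 mm and grips with 3 to 60 N. Pads are 19 mm wide; open, the fingers measure 117 mm over their backs; the gripper's body (75 mm by 190 mm) begins 51 mm behind the grasp point.
Start: joints at [64.83, 30.224, 82.088, -0, 67.689, -10.227], TCP at [0.161, 0.604, 0.234] pointing down, gripper open.
Joint ranges: [-176.69, 176.69], [-43.24, 126.21], [12.49, 139.97], [-82, 262], [0, 151.66], [-163.58, 163.58]. Speed limits (degrees/s): [159.86, 159.86, 180, 180, 180, 180].

## Interface

Orientations are given as a 3x3 rotation matrix whose columns are the frame's x, y, z axes.
In Python, from rig import bot, viewer, workorder, models gives the robot as it stands.
- The arm moves only by the shell command python3 -m jog 'ROWS'. ROWS is JSON, a list of rows, each a list of 7 numbers: the opening, from 0 (shut) to 1 (fully open), then the shift along the tool's x, y, z in m, then the turn, a rotation vector about the tool's x, y, z in degrees. In form: [[claw, x, y, z, ax, ay, az], ...]. A call has 1 to 20 rows; each row is the pose to reach, as a shift and turn from the pose commanded when the call began, along the tool's axes at that moment; what a row does not reach only later rows make up. A row lasts 1/8 s, in which the tool goes at most 62.5 mm and 10.7 degrees, less where a joint would pass 70% of its speed; a pose out of reach is approached as far as the arm can. A call with a gripper value outside its range is refused whole. The fingers move at their own pace and stop on an object; the grip force is fixed at half the most. Time passes only in rows, so rows that repeat a pose let the fingers close. It gives the time, the measured TCP pose, the force, the opening and the grip force at its end, in the units of the state.
- bot.read_state(): the state, without advancing time (a new reading comes with each control period).
- viewer.capture(name): name is "scene" or "side" or "wrist"; returns (picture, depth): 384x512x3 uint8, blue, green, red; 384x512 float32, m along the optical axis (not along the pixel's ray), 0 where there is no reading.
- viewer.camera_info(name): a dict with "fx", "fy", "cx", "cy" (pixels), "world_to_cam" (4x4, takes a point from world to camera coordinates). Camera axes: x right, y down, z forward; pixel columns grow to the right and rows downward; lengths in m; the calibration is good to about 2 mm. A picture is of the moment at which its call begins: read the wrist's pose just before it. camera_info takes no time and is no camera call; for the wrist camera it gives the pose at the moment of the call.
- workorder.hand_in(): hands the job in; it is judged then, once.
Trained networks look in the newest picture that a camera, given by its name, has taken for a name from the list of things; names that differ only in an ending like _2 or _b are one class to them, and where a whole thing is asked for, a point or a joint stands for the part that bears it (a point fixed in the world has none). Each returns a list of dicts, best first, with "p" (0 to 1); they miss things now and then, are a little off and sometimes report something else, mostly with a low value. They report only what shows in the picture. A call takes as long as a camera call. They do not tell look-alikes from the thing itself.
- models.outline_of(camera, thing): "mask" (384x512 bool, what is visible of it).
- models.tip_of(camera, thing): "xyz" ([x, y, z] in m, in world coordinates, good to about 4 mm: a listed point, or the origin of a listed thing).
The state is a dict: "time_s": time; "joint_positions": joint angles; "qvel": joint speeds; "tau": joint torques, N m; "position": TCP position; "tcp_rot": TCP orientation; "force": force on the tool from outside, world axes, zero at the start; "moment": the same for the moment, N m; "opening": opening from 0.0 (shut) to 1.0 (fully open); "grasp_force": force on a finger pad.
Only numpy, scipy, OpenCV 4.12 (cv2) and the standard library are available. Lean on these libraries where they do the work, as an engineer would, in place of code of your own. Each camera call takes 0.05 s, during which the arm holds its last target. There are 200 camera calls.

## Task

Do the daily check of the handheld meter: first lay the loose reference block in the sprung cradle of the sloping dock, ring side up and its tab in the cradle's notch, fully down in the pocket, and let go of it. Then take the meter out of its stand and press its nose inside the ring printed on the block, with the meter square to the block's sloping face (not upright), lightly, so that the cradle sinks to about half of its travel (about 4 N). Finish while still holding the meter pressed there; never press it hard, and leave the bottles, card box and pen where they are.

Things in the scene. Friction and masses are not known exactly. Their poses are not given: they have to be found in the camera images.
- dock: Check dock, fixed: 150 x 100 mm base, white sloping housing. Origin: centre of the underside. Its +x is uphill; the face slopes 20 degrees from level, down towards -x (roughly to the robot). The cradle stands above the middle of the face. Left or right of the robot, turned up to 0.35 rad.
- cradle (a joint): Sinking of the sprung cradle along the normal of the sloping face, m: 0 = up, 0.016 = bottomed out. The spring gives 0.5 N per mm (8 N at the bottom); lightly damped. With the block alone in it, it reads about 0.001.
- pocket_floor (a point): Centre of the pocket floor in the grey cradle (70 x 52 mm outside); moves with it. z: normal of the sloping floor, 20 deg off vertical, leaning to the low side; x: uphill, to the notch. Pocket 53 (x) by 35 mm (y), walls 8.5 mm thick, 7 mm above the floor; the +x wall has a notch 16 mm wide in its middle, open through, for the tab. Dock face 26 mm below the floor.
- ref_block: Reference block, loose, white plastic, about 60 g: 48 (its x) by 30 (y) by 24 mm high, plus a tab 12 mm wide, 10 mm high, flush with the underside, standing out 12 mm from the middle of the +x end. Origin: centre of the underside of the 48 x 30 body; z up. Starts ring side up on the table, yaw -2.4 to 2.4.
- ring_center (a point): Centre of the ring (black, 24 mm outside, 20 mm inside diameter, flat print) on the block's top face, 24 mm above the underside and 10 mm from the block's middle away from the tab. Same axes as the block.
- tab_end (a point): Outer end of the block's tab, 36 mm from the block's middle along its +x, 5 mm above its underside.
- stand: Meter stand, fixed: grey block 54 x 54 x 45 mm on an 80 x 70 x 4 mm foot, with a square hole 26 mm wide from the top, floor 5 mm above the table. Origin: centre of the underside. Stands on the other side from the dock, turned up to 0.5 rad.
- meter: Handheld meter, about 110 g, 115 mm long, standing nose down in the stand (lift 40 mm or more to clear; may lean a degree or two). Origin: centre of the flat nose tip (10 mm across); z: from nose to handle end. Grey cone nose up to z = 30 mm, then a white square handle 24 x 24 mm, faces square to its x and y: grip across them, 80 mm above the tip.
- amber_bottle: Bystander: amber glass bottle, 54 mm across, 110 mm high, origin under its centre.
- dropper_a: Bystander: white dropper bottle, 26 mm across, 65 mm high, origin under its centre.
- dropper_b: Bystander: white dropper bottle, 30 mm across, 50 mm high, origin under its centre.
- strip_box: Bystander: whitish card box 60 x 50 x 75 mm, origin under its centre.
- pen: Bystander: black pen lying near the robot, 140 mm long along its x, origin under its middle.
Not all that is in view belongs to the job. Leave any blue or orange look-alike of the meter alone.

How it is judged:
By the outcome, as a careful person would: the job done as asked, in the order asked, and still so for the second after the job is handed in, while the arm keeps its last pose, push and grip.
It also fails if it takes over 54 s, if anything falls off the work surface, if the arm or the gripper's body presses on something with over 40 N, if the wrist force passes 120 N, or if a joint passes its speed limit or range.

## Working session

There is one attempt and no reset: what is moved stays moved. The work goes in short steps, Python scripts to look and compute and a shell command to move; the robot and the scene stay as the last step left them, time stands still between calls to the robot, and variables do not carry over. Pictures are saved under pics/ and viewed, at most 10 in all, crops included, and the job is handed in when it is done.

```bash
ls; mkdir -p pics
cat > h.py <<'E'
import numpy as np, cv2
from rig import bot, viewer, workorder, models
np.set_printoptions(precision=4,suppress=True)
def cloud(name,d,ci):
    v,u=np.mgrid[0:384,0:512]
    P=np.stack([(u-ci['cx'])/ci['fx']*d,(v-ci['cy'])/ci['fy']*d,d],-1)
    T=np.linalg.inv(np.array(ci['world_to_cam']))
    return P@T[:3,:3].T+T[:3,3]
E
python3 - <<'E'
from h import *
ims=[]
for c in("scene","side"):
    im,d=viewer.capture(c); ci=viewer.camera_info(c)
    cv2.imwrite(f'pics/{c}0.png',im); np.savez(f'{c}0.npz',im=im,d=d,P=cloud(c,d,ci))
    print(c,np.linalg.inv(np.array(ci['world_to_cam']))[:3,3])
    for t in["dock","pocket_floor","ref_block","ring_center","tab_end","stand","meter","amber_bottle","dropper_a","strip_box","pen"]:
        print(t,[(round(r['p'],2),np.round(r['xyz'],3).tolist()) for r in models.tip_of(c,t)[:4]])
print(bot.read_state()['time_s'])
E
```

```text
pics
scene [ 0.9594 -0.6682  0.8849]
dock [(0.92, [0.51, -0.195, -0.002])]
pocket_floor [(0.58, [0.497, -0.203, 0.078])]
ref_block []
ring_center [(0.84, [0.562, -0.021, 0.022]), (0.44, [0.781, 0.237, -0.002])]
tab_end []
stand [(0.98, [0.592, 0.275, 0.004])]
meter [(0.83, [0.583, 0.368, 0.002]), (0.57, [0.592, 0.273, 0.008]), (0.57, [0.495, 0.214, 0.002])]
amber_bottle [(0.98, [0.762, -0.281, -0.002]), (0.52, [0.507, -0.197, -0.001]), (0.23, [0.548, -0.066, 0.008])]
dropper_a [(0.57, [0.649, 0.029, 0.005]), (0.5, [0.666, -0.022, -0.002])]
strip_box [(0.58, [0.786, 0.234, 0.002]), (0.29, [0.76, -0.277, 0.0])]
pen [(0.86, [0.36, -0.135, 0.002]), (0.44, [0.548, -0.064, 0.006])]
side [ 0.21   -0.7292  0.7754]
dock [(0.67, [0.514, -0.202, -0.001])]
pocket_floor [(0.73, [0.5, -0.2, 0.08])]
ref_block [(0.89, [0.559, -0.029, -0.005])]
ring_center []
tab_end [(0.55, [0.548, -0.065, 0.004])]
stand [(0.55, [0.765, -0.278, -0.001]), (0.24, [0.552, -0.064, 0.007]), (0.21, [0.78, 0.236, -0.001])]
meter [(0.86, [0.588, 0.366, 0.0]), (0.86, [0.502, 0.215, -0.004]), (0.52, [0.594, 0.27, 0.006])]
amber_bottle [(0.6, [0.766, -0.276, 0.0])]
dropper_a [(0.63, [0.651, 0.026, 0.002]), (0.61, [0.665, -0.027, -0.003])]
strip_box [(0.78, [0.781, 0.236, -0.004]), (0.67, [0.365, -0.137, -0.0]), (0.33, [0.589, 0.274, 0.0])]
pen [(0.75, [0.364, -0.138, 0.001])]
1.2
```

View pics/scene0.png

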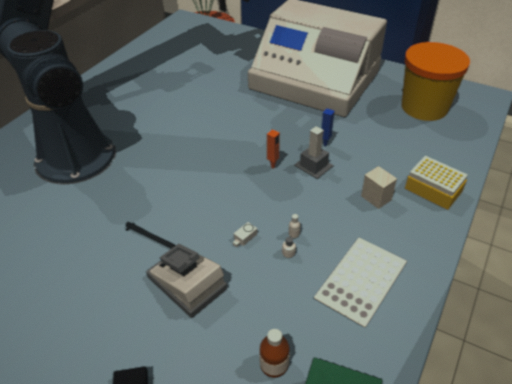

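View pics/side0.png

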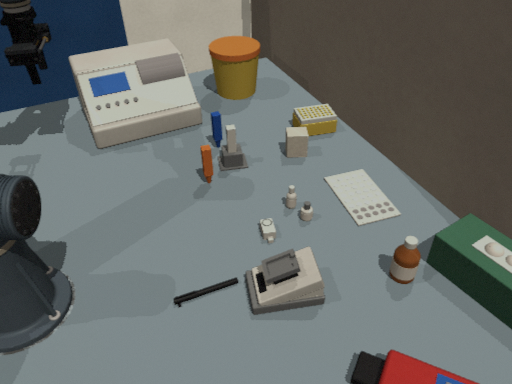

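The scene view shows the dock at (185,275) and the loose block at (245,234). There are three meter candidates:
- orange at (273,148), free-standing
- blue at (328,125), free-standing
- white-handled at (315,140), standing in the grey stand

The white one fits, because the meter is white and stands in the stand. The side view agrees, with it at (232,140). Next I'll fit poses from depth.

Run:
```python
from h import *
ims={}
for c in("scene","side"):
    z=np.load(c+'0.npz'); P=z['P'];im=z['im']
    ims[c]=im
    # table check
    t=P[(abs(P[...,0]-.45)<.03)&(abs(P[...,1]-.05)<.03)]; print(c,'table z',np.median(t[:,2]))
    Q=P.reshape(-1,3)
    def near(x,y,r,z0,z1): return Q[(np.hypot(Q[:,0]-x,Q[:,1]-y)<r)&(Q[:,2]>z0)&(Q[:,2]<z1)]
    def rect(p): 
        r=cv2.minAreaRect((p[:,:2]*1000).astype(np.float32)); return np.round(r[0],1),np.round(r[1],1),round(r[2],1)
    b=near(.557,-.035,.045,.018,.035); print('block',len(b),rect(b),np.median(b[:,2]))
    b=near(.557,-.035,.06,.005,.035); print('block all',rect(b))
    d=near(.51,-.2,.11,.012,.2); print('dock',len(d),rect(d),d[:,2].max())
    s=near(.592,.273,.06,.035,.06); print('stand',len(s),rect(s)); 
    m=near(.592,.273,.03,.11,.15); print('meter',len(m),rect(m) if len(m)>3 else'')
    # face: ransac plane with tilt about 20deg
    best=0;rng=np.random.default_rng(0)
    for zlo in [1]:
      for _ in range(3000):
        a=d[rng.choice(len(d),3)];n=np.cross(a[1]-a[0],a[2]-a[0])
        if np.linalg.norm(n)<1e-5: continue
        n/=np.linalg.norm(n); n*=np.sign(n[2])
        if not .9<n[2]<.97: continue
        k=abs((d-a[0])@n)<.002
        if k.sum()>best: best=k.sum();B=(n,k)
    p=d[B[1]];cc=p.mean(0);n=np.linalg.svd(p-cc)[2][2];n*=np.sign(n[2])
    print('face',best,cc,n,'tilt',np.degrees(np.arccos(n[2])),'yaw',np.degrees(np.arctan2(-n[1],-n[0])))
    h=(d-cc)@n; q=d[(h>.02)];print('cradle',len(q),rect(q),q.mean(0),np.percentile(h,[90,95,99]))
c=np.hstack([cv2.resize(ims['scene'][100:190,250:350],(400,360),interpolation=cv2.INTER_CUBIC),cv2.resize(ims['side'][95:185,190:290],(400,360),interpolation=cv2.INTER_CUBIC)])
cv2.imwrite('pics/cand.png',c)
```

```text
scene table z -0.0008250420745224973
block 234 (array([556.5, -31.9]), array([49.7, 32.5]), 76.3) 0.023328793152726568
block all (array([555.1, -37.9]), array([61.7, 32.6]), 75.8)
dock 3304 (array([ 496.9, -203.5]), array([ 98.7, 180.5]), 77.1) 0.10045183826757964
stand 296 (array([591.5, 271.1]), array([58.9, 59. ]), 75.9)
meter 90 (array([591.1, 272.1]), array([29.9, 27.4]), 72.4)
face 942 [ 0.5256 -0.2186  0.0627] [-0.3288  0.0875  0.9403] tilt 19.89225445811756 yaw -14.910209008646033
cradle 675 (array([ 500.9, -200.4]), array([52.7, 72.8]), 74.3) [ 0.5027 -0.2019  0.0836] [0.0282 0.0323 0.0339]
side table z -0.00024686733099960056
block 198 (array([555.1, -29.6]), array([51.6, 29.5]), 76.9) 0.023710709969757826
block all (array([553.6, -35.1]), array([62.7, 29.6]), 76.5)
dock 3729 (array([ 495.8, -197.4]), array([101.9, 175.5]), 74.6) 0.10117147170546537
stand 231 (array([590.7, 273.3]), array([59.5, 54. ]), 75.9)
meter 66 (array([590.6, 273.8]), array([29.6, 23.3]), 76.4)
face 1318 [ 0.51   -0.2141  0.0571] [-0.3286  0.078   0.9413] tilt 19.73660170702515 yaw -13.3519784074411
cradle 854 (array([ 500. , -198.1]), array([56.3, 70.4]), 76.0) [ 0.4995 -0.1996  0.0828] [0.0303 0.0326 0.0341]
```

View pics/cand.png

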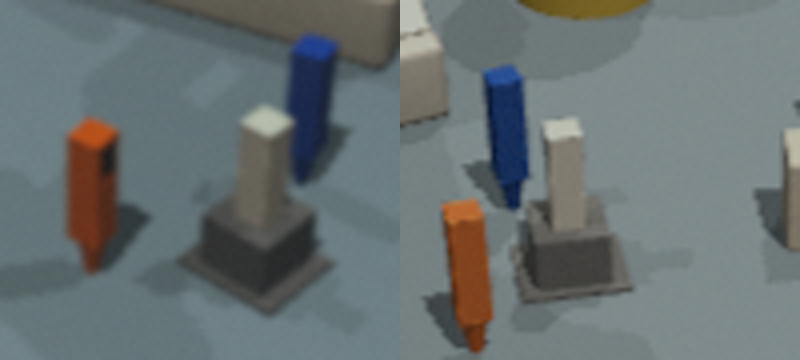

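The crop confirms it: the white-handled meter in the grey stand is the one. The orange and blue ones stand free. Now I'll plan the poses.

```bash
cat >> h.py <<'E'
from scipy.spatial.transform import Rotation as R
def delta(p,Rt,s=None):
    s=s or bot.read_state(); R0=np.array(s['tcp_rot']); 
    print('shift',R0.T@(np.array(p)-s['position']),'turn',R.from_matrix(R0.T@Rt).as_rotvec(degrees=True))
def tool(zdir,yaw):  # tool z along zdir, tool x near world heading yaw (deg)
    z=np.array(zdir,float);z/=np.linalg.norm(z);x=np.array([np.cos(np.radians(yaw)),np.sin(np.radians(yaw)),0])
    x-=z*(x@z);x/=np.linalg.norm(x);return np.stack([x,np.cross(z,x),z],1)
E
python3 - <<'E'
from h import *
s=bot.read_state();Rt=np.array(s['tcp_rot']);print(Rt,s['position'],s['joint_positions'],np.degrees(np.arctan2(Rt[1,0],Rt[0,0])))
ci=viewer.camera_info('wrist');C=np.linalg.inv(np.array(ci['world_to_cam']));
print('cam in tool',Rt.T@(C[:3,3]-s['position']),Rt.T@C[:3,:3],ci['fx'])
for y in(76.5,-103.5): print(y);delta([.5555,-.031,.2],tool([0,0,-1],y))
E
```

```text
[[-0.9662  0.2579 -0.    ]
 [ 0.2579  0.9662 -0.    ]
 [ 0.     -0.0001 -1.    ]] [0.1611 0.6039 0.2335] [ 64.8299  30.226   82.0869   0.0007  67.6903 -10.2271] 165.05673956930258
cam in tool [ 0.073  -0.0004 -0.1504] [[-0.0005 -0.964  -0.2658]
 [ 1.     -0.0004 -0.0007]
 [ 0.0006 -0.2658  0.964 ]] 277.9301983230054
76.5
shift [-0.5448 -0.5117  0.0335] turn [-0.0033  0.0013 88.5567]
-103.5
shift [-0.5448 -0.5117  0.0335] turn [ -0.0014  -0.0033 -91.4433]
```

```bash
python3 -m jog '[[1,-0.545,-0.512,0.034,0,0,88.5],[1,-0.545,-0.512,0.034,0,0,88.5],[1,-0.545,-0.512,0.034,0,0,88.5],[1,-0.545,-0.512,0.034,0,0,88.5],[1,-0.545,-0.512,0.034,0,0,88.5],[1,-0.545,-0.512,0.034,0,0,88.5],[1,-0.545,-0.512,0.034,0,0,88.5],[1,-0.545,-0.512,0.034,0,0,88.5],[1,-0.545,-0.512,0.034,0,0,88.5],[1,-0.545,-0.512,0.034,0,0,88.5],[1,-0.545,-0.512,0.034,0,0,88.5],[1,-0.545,-0.512,0.034,0,0,88.5],[1,-0.545,-0.512,0.034,0,0,88.5],[1,-0.545,-0.512,0.034,0,0,88.5],[1,-0.545,-0.512,0.034,0,0,88.5]]'
cat > blk.py <<'E'
from h import *
s=bot.read_state();ci=viewer.camera_info('wrist');im,d=viewer.capture('wrist');P=cloud('wrist',d,ci);Q=P.reshape(-1,3)
def rect(p):
    r=cv2.minAreaRect((p[:,:2]*1000).astype(np.float32)); return np.round(r[0],1),np.round(r[1],1),round(r[2],1)
k=(np.hypot(Q[:,0]-.5555,Q[:,1]+.031)<.05)
b=Q[k&(Q[:,2]>.016)&(Q[:,2]<.04)];print('body',len(b),rect(b),np.median(b[:,2]));b=Q[k&(Q[:,2]>.006)&(Q[:,2]<.014)];print('tab',b.mean(0))
for t in('ring_center','tab_end','ref_block'):print(t,[(round(r['p'],2),np.round(r['xyz'],4)) for r in models.tip_of('wrist',t)[:2]])
print(s['position'],s['force'],s['time_s'],d[d>0].min())
cv2.imwrite('pics/w1.png',im)
delta([.5555,-.031,.1],tool([0,0,-1],76.5))
E
python3 blk.py
```

```text
time_s: 3.08
position: [0.5546, -0.03, 0.1995]
tcp_rot: [[0.231, 0.973, -0.001], [0.973, -0.231, 0.001], [0.0, -0.001, -1.0]]
force: [-0.2, -0.4, -0.2]
opening: 0.999
grasp_force: 0.0
body 957 (array([556.7, -30.1]), array([47.1, 29.1]), 76.1) 0.023483445991002994
tab [ 0.5514 -0.0499  0.0099]
ring_center [(0.74, array([ 0.5592, -0.0186,  0.0272]))]
tab_end [(0.82, array([ 0.5428, -0.0633,  0.0016]))]
ref_block [(0.62, array([ 0.5572, -0.0308,  0.0016]))]
[ 0.5546 -0.03    0.1995] [-0.1681 -0.4204 -0.2324] 3.075 0.050009903
shift [-0.0007  0.0004  0.0998] turn [ 0.0036 -0.0017  0.1498]
```

View pics/w1.png

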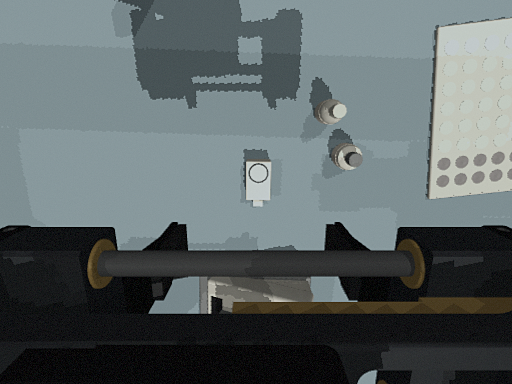

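The wrist view shows the block at (258,178), with the ring at (258,173) and the tab pointing down the image at (258,204). It is clear of its neighbours, so I'll descend with fingertips about 10 mm above the table and grip.

```bash
python3 -m jog '[[0.65,0,0.002,0.06,0,0,0.5],[0.65,0,0.002,0.12,0,0,0.5],[0.65,0,0.002,0.16,0,0,0.5],[0.65,0,0.002,0.1785,0,0,0.5],[0.65,0,0.002,0.1785,0,0,0.5],[0.65,0,0.002,0.1785,0,0,0.5],[0.2,0,0.002,0.1785,0,0,0.5],[0.2,0,0.002,0.1785,0,0,0.5],[0.2,0,0.002,0.1785,0,0,0.5],[0.2,0,0.002,0.1785,0,0,0.5],[0.2,0,0.002,0.1785,0,0,0.5]]'
```

```text
time_s: 4.65
position: [0.5577, -0.0319, 0.0214]
tcp_rot: [[0.241, 0.971, 0.0], [0.971, -0.241, -0.0], [-0.0, 0.0, -1.0]]
force: [-0.6, -0.8, 4.9]
opening: 0.344
grasp_force: 30.0
```

Run:
```python
from h import *
n=np.array([-np.sin(np.radians(20))*np.cos(np.radians(-14.5)),-np.sin(np.radians(20))*np.sin(np.radians(-14.5)),np.cos(np.radians(20))])
T=tool(-n,165.5);F=np.array([.4995,-.2,.079])
p=F-T@[.05,0,.09];print(p,n)
delta(p,T)
```

```text
[ 0.5152 -0.2041  0.1807] [-0.3311  0.0856  0.9397]
shift [-0.1774  0.0003 -0.1592] turn [-15.5832 -15.7341 -88.4524]
```

```bash
python3 -m jog '[[0.2,0,0,-0.03,0,0,0],[0.2,0,0,-0.09,0,0,0],[0.2,0,0,-0.15,0,0,0],[0.2,-0.177,0,-0.159,-15.6,-15.7,-88.5],[0.2,-0.177,0,-0.159,-15.6,-15.7,-88.5],[0.2,-0.177,0,-0.159,-15.6,-15.7,-88.5],[0.2,-0.177,0,-0.159,-15.6,-15.7,-88.5],[0.2,-0.177,0,-0.159,-15.6,-15.7,-88.5],[0.2,-0.177,0,-0.159,-15.6,-15.7,-88.5],[0.2,-0.177,0,-0.159,-15.6,-15.7,-88.5],[0.2,-0.177,0,-0.159,-15.6,-15.7,-88.5],[0.2,-0.177,0,-0.159,-15.6,-15.7,-88.5],[0.2,-0.177,0,-0.159,-15.6,-15.7,-88.5],[0.2,-0.177,0,-0.159,-15.6,-15.7,-88.5],[0.2,-0.177,0,-0.159,-15.6,-15.7,-88.5]]'
cat > dk.py <<'E'
from h import *
s=bot.read_state();ci=viewer.camera_info('wrist');im,d=viewer.capture('wrist');P=cloud('wrist',d,ci);np.savez('dk.npz',im=im,d=d,P=P,W=ci['world_to_cam'],pos=s['position'],rot=s['tcp_rot'])
cv2.imwrite('pics/w2.png',im)
for t in('pocket_floor','dock','ref_block','tab_end','ring_center'):print(t,[(round(r['p'],2),np.round(r['xyz'],4)) for r in models.tip_of('wrist',t)[:2]])
E
python3 dk.py
```

```text
time_s: 6.52
position: [0.5152, -0.2035, 0.1801]
tcp_rot: [[-0.91, 0.25, 0.331], [0.235, 0.968, -0.085], [-0.341, 0.001, -0.94]]
force: [0.1, -0.6, -0.5]
opening: 0.342
grasp_force: 30.0
pocket_floor [(0.64, array([ 0.4998, -0.2021,  0.0784]))]
dock [(0.62, array([ 0.5092, -0.2023,  0.0026]))]
ref_block [(0.81, array([ 0.5225, -0.2063,  0.1601]))]
tab_end [(0.8, array([ 0.5479, -0.2125,  0.1713]))]
ring_center [(0.77, array([ 0.5067, -0.2026,  0.1752])), (0.28, array([ 0.7612, -0.2772,  0.0032]))]
```

View pics/w2.png

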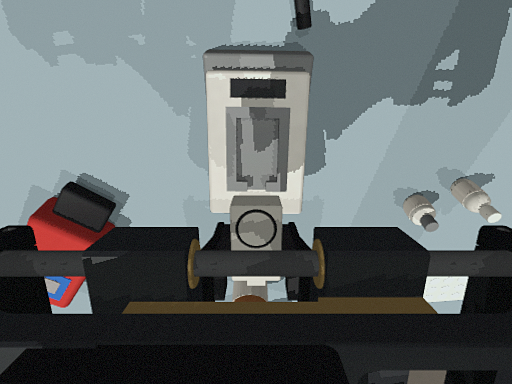

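The view shows the cradle at (225–290, 107–192), its pocket at (236–280, 118–180), and the notch at (258,185) facing the held block. The block is straight in the fingers with the ring at (256,229). Now I'll measure rim, pocket and block in the tool frame.

Run:
```python
from h import *
z=np.load('dk.npz');P=z['P'];T=z['rot'];p=z['pos'];L=(P-p)@T  # tool coords
L=L*1000
x,y,h=L[...,0],L[...,1],L[...,2]
v,u=np.mgrid[0:384,0:512]
reg=(u>205)&(u<315)&(v>75)&(v<200)
print('levels hist'); c,e=np.histogram(h[reg],bins=np.arange(60,130,2)); print([(int(a),int(b)) for a,b in zip(e,c) if b>30])
# plane of face
k=reg&(h>108)&(h<124)
A=np.c_[x[k],y[k],np.ones(k.sum())];co=np.linalg.lstsq(A,h[k],rcond=None)[0];r=abs(A@co-h[k])<1.5;co=np.linalg.lstsq(A[r],h[k][r],rcond=None)[0];print('face plane in tool',co,r.sum())
h2=h-(co[0]*x+co[1]*y+co[2]) # rel to face, negative=up
def rect(m): 
    q=np.c_[x[m],y[m]].astype(np.float32);r=cv2.minAreaRect(q);return np.round(r[0],1),np.round(r[1],1),round(r[2],1),len(q)
rim=reg&(h2<-30)&(h2>-36); fl=reg&(h2<-22)&(h2>-29)&(u>236)&(u<281)&(v>117)&(v<182)
print('rim',rect(rim),np.median(h[rim]),'floor',rect(fl),np.median(h[fl]),np.median(h2[rim]),np.median(h2[fl]))
for yy in range(-10,12,5):
    m=rim&(abs(y-(yy))<1.5); xs=np.sort(x[m]);g=np.diff(xs);i=g.argmax(); print('y',yy,xs[0],xs[i],xs[i+1],xs[-1])
xm=np.mean(x[fl])
for xx in(-15,-8,0,8,15):
    m=rim&(abs(x-xm-xx)<1.5); xs=np.sort(y[m]);g=np.diff(xs);i=g.argmax(); print('x',xm+xx,xs[0],xs[i],xs[i+1],xs[-1])
# held block
b=(u>200)&(u<310)&(v>190)&(v<300)&(abs(x)<30)&(abs(y)<15.5)&(h>-15)&(h<20)
bb=b&(h<3)
print('block top h',np.median(h[b&(x>5)]),'x range',np.percentile(x[bb],[1,99]),'y',np.percentile(y[bb&(x>5)],[1,99]))
t=b&(x<50)&(x>20);print('low face x',np.median(x[b&(h>5)]),b.sum())
```

```text
levels hist
[(80, 614), (82, 1781), (84, 66), (86, 113), (88, 2115), (90, 559), (112, 656), (114, 4401), (116, 1542), (118, 94)]
face plane in tool [ -0.005    0.0066 115.6799] 5897
rim (array([47.4,  0.1]), array([70.3, 52.1]), 0.9, 2449) 82.48250418375073 floor (array([47. ,  0.4]), array([54. , 34.6]), 0.9, 2584) 89.45951327930922 -32.960089225901285 -25.980923533230573
y -10 12.649170369351936 21.246328652518024 74.5773224577911 82.3208692488069
y -5 74.58602254332648 80.75705386882505 81.51839001113292 82.29819922710665
y 0 74.5842692819946 74.58967378984683 75.36084846139848 82.3231428888307
y 5 74.58268941238757 75.36967447129894 76.13555736232117 82.28318667720266
y 10 12.731684359051258 20.979159454515745 74.57900146351987 82.2895450996333
x 32.9766672116012 -25.892152804242517 -17.519051118751467 17.38662561482012 25.938248004826484
x 39.9766672116012 -25.731187123215488 -18.03394981454379 18.034327993436452 25.696736625539245
x 47.9766672116012 -25.405616749548166 -17.847016702879664 17.85177427713966 25.453612718453517
x 55.9766672116012 -25.313479822899396 -17.641862512300428 17.77995758546759 26.08390052017029
x 62.9766672116012 -24.99134559181709 -17.493820237617474 17.77318264390451 25.982291452385073
block top h -2.0743740887768793 x range [-21.1352  26.5238] y [-15.2138  14.6374]
low face x 26.385079109985377 3075
```

```bash
python3 -m jog '[[0.2,0.045,0.0003,0,0,0,0.4],[0.2,0.045,0.0003,0.03,0,0,0.4],[0.2,0.045,0.0003,0.05,0,0,0.4],[0.2,0.045,0.0003,0.058,0,0,0.4],[0.2,0.045,0.0003,0.058,0,0,0.4],[0.2,0.045,0.0003,0.063,0,0,0.4],[0.2,0.045,0.0003,0.067,0,0,0.4],[0.2,0.045,0.0003,0.069,0,0,0.4],[0.2,0.045,0.0003,0.069,0,0,0.4]]'
```

```text
time_s: 7.95
position: [0.4971, -0.1988, 0.1]
tcp_rot: [[-0.908, 0.256, 0.331], [0.241, 0.967, -0.085], [-0.342, 0.003, -0.94]]
force: [0.2, -1.3, 0.2]
opening: 0.337
grasp_force: 30.0
```

```bash
python3 -m jog '[[0.5,0,0,0,0,0,0],[0.65,0,0,0,0,0,0],[0.65,0,0,0,0,0,0],[0.65,0,0,0,0,0,0],[0.65,0,0,-0.01,0,0,0],[0.65,0,0,-0.05,0,0,0],[0.65,0,0,-0.08,0,0,0],[0.65,-0.04,0,-0.08,0,0,0],[0.65,-0.04,0,-0.08,0,0,0]]'
sed -i 's#w2.png#w3.png#;s#dk.npz#dk2.npz#' dk.py; python3 dk.py
python3 - <<'E'
from h import *
z=np.load('dk2.npz');L=((z['P']-z['pos'])@z['rot'])*1000
x,y,h=L[...,0],L[...,1],L[...,2]
m=(abs(y)<45)&(x>-10)&(x<100)
c,e=np.histogram(h[m],bins=np.arange(60,140,1)); print([(int(a),int(b)) for a,b in zip(e,c) if b>30])
cv2.imwrite('pics/w3c.png',cv2.resize(z['im'][60:240,160:360],(800,720)[:2] if 0 else (660,594),interpolation=cv2.INTER_CUBIC))
E
```

```text
time_s: 9.07
position: [0.5098, -0.2036, 0.1917]
tcp_rot: [[-0.906, 0.256, 0.337], [0.239, 0.967, -0.09], [-0.348, -0.001, -0.937]]
force: [-0.1, -0.9, 0.6]
opening: 0.65
grasp_force: 0.0
pocket_floor []
dock [(0.87, array([ 0.5102, -0.2025,  0.002 ])), (0.37, array([ 0.668 , -0.0246,  0.0002]))]
ref_block [(0.88, array([ 0.5049, -0.2001,  0.0806]))]
tab_end [(0.93, array([ 0.5342, -0.2093,  0.0932]))]
ring_center [(0.93, array([ 0.4856, -0.1953,  0.0978]))]
[(77, 308), (78, 1009), (79, 660), (80, 120), (92, 56), (93, 64), (94, 264), (95, 1027), (96, 771), (97, 97), (101, 49), (102, 159), (103, 106), (124, 48), (125, 293), (126, 814), (127, 2262), (128, 1613), (129, 282)]
```

View pics/w3c.png

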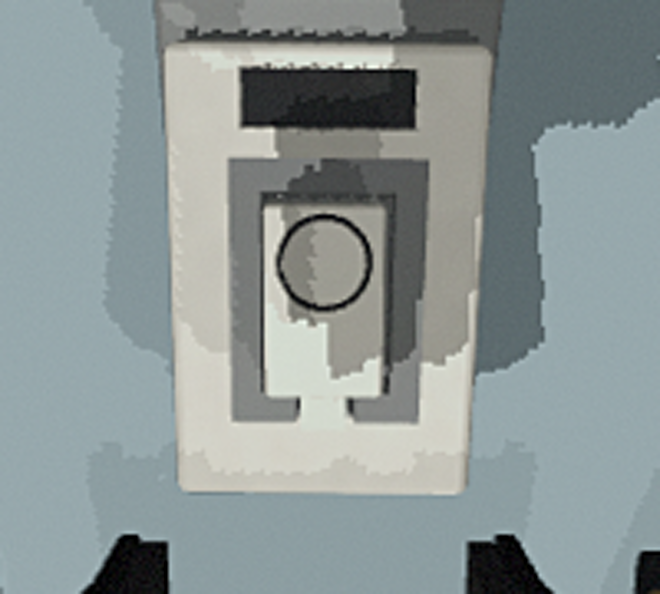

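Seated: the block top is 17.0 mm above the rim, as expected for fully down, with the tab in the notch and the ring at crop (324,262). The rim height shows about 1 mm of sink. Now I'll measure the ring and head to the meter.

Run:
```python
from h import *
z=np.load('dk2.npz');im=z['im'];P=z['P'];T=z['rot'];L=((P-z['pos'])@T)*1000
x,y,h=L[...,0],L[...,1],L[...,2];g=im.max(2)
m=(h>74)&(h<82)&(abs(y)<25)&(x>5)&(x<90)
q=np.c_[x[m],y[m]].astype(np.float32);r=cv2.minAreaRect(q);print('top rect tool',r)
A=np.c_[x[m],y[m],np.ones(m.sum())];co=np.linalg.lstsq(A,h[m],rcond=None)[0];print('top plane',co)
v,u=np.mgrid[0:384,0:512];k=m&(g<90)&(np.hypot(u-258.2,v-139.4)<18)
(e,ax,an)=cv2.fitEllipse(np.c_[u[k],v[k]].astype(np.float32));print(k.sum(),e,ax)
c=np.array([x[k].min()/2+x[k].max()/2,y[k].min()/2+y[k].max()/2]);pl=[*c,co@[*c,1]]
print('ring tool',pl,'world',z['pos']+T@np.array(pl)/1000)
n=-T@np.array([-co[0],-co[1],1]);n/=np.linalg.norm(n);print('n',n)
delta([.591,.272,.25],tool([0,0,-1],76))
```

```text
top rect tool ((46.774234771728516, 0.8480978012084961), (47.88634490966797, 30.002431869506836), 0.04895434156060219)
top plane [-0.016   0.0031 79.5266]
153 (257.90496826171875, 139.22950744628906) (27.387819290161133, 27.958148956298828)
ring tool [np.float64(57.17898648738817), np.float64(1.2489695488902228), np.float64(78.61316652640282)] world [ 0.4847 -0.1958  0.098 ]
n [-0.3213  0.0891  0.9428]
shift [ 0.0158  0.4791 -0.0698] turn [15.5845 15.4713 88.151 ]
```

```bash
python3 -m jog '[[0.65,0,0,-0.05,0,0,0],[0.65,0.016,0.479,-0.07,15.6,15.5,88.2],[0.65,0.016,0.479,-0.07,15.6,15.5,88.2],[0.65,0.016,0.479,-0.07,15.6,15.5,88.2],[0.65,0.016,0.479,-0.07,15.6,15.5,88.2],[0.65,0.016,0.479,-0.07,15.6,15.5,88.2],[0.65,0.016,0.479,-0.07,15.6,15.5,88.2],[0.65,0.016,0.479,-0.07,15.6,15.5,88.2],[0.65,0.016,0.479,-0.07,15.6,15.5,88.2],[0.65,0.016,0.479,-0.07,15.6,15.5,88.2],[0.65,0.016,0.479,-0.07,15.6,15.5,88.2],[0.65,0.016,0.479,-0.07,15.6,15.5,88.2],[0.65,0.016,0.479,-0.07,15.6,15.5,88.2]]'
cat > mt.py <<'E'
from h import *
s=bot.read_state();ci=viewer.camera_info('wrist');im,d=viewer.capture('wrist');P=cloud('wrist',d,ci);Q=P.reshape(-1,3)
def rect(p):
    r=cv2.minAreaRect((p[:,:2]*1000).astype(np.float32)); return np.round(r[0],1),np.round(r[1],1),round(r[2],1),len(p)
k=np.hypot(Q[:,0]-.591,Q[:,1]-.272)<.06
a=Q[k&(Q[:,2]>.11)&(Q[:,2]<.13)];print('top',rect(a),np.median(a[:,2]))
for lo,hi in((.06,.075),(.075,.09),(.09,.105),(.105,.115)):
    b=Q[k&(Q[:,2]>lo)&(Q[:,2]<hi)]; print(lo,rect(b) if len(b)>4 else len(b),b.mean(0))
b=Q[k&(Q[:,2]>.04)&(Q[:,2]<.05)];print('stand top',rect(b))
print(s['position'],s['time_s']);cv2.imwrite('pics/w4.png',im)
print([(round(r['p'],2),np.round(r['xyz'],4)) for r in models.tip_of('wrist','meter')[:3]])
E
python3 mt.py
```

```text
time_s: 11.0
position: [0.591, 0.2712, 0.2491]
tcp_rot: [[0.242, 0.97, -0.001], [0.97, -0.242, -0.002], [-0.002, -0.0, -1.0]]
force: [-1.5, 0.2, -0.9]
opening: 0.649
grasp_force: 0.0
top (array([592.3, 272.9]), array([23.5, 23.1]), 76.2, 547) 0.11923697606654893
0.06 (array([594.8, 284. ]), array([ 0.6, 23.2]), 75.7, 41) [0.5952 0.2839 0.0662]
0.075 (array([595. , 283.9]), array([ 0.7, 23.2]), 75.7, 58) [0.5947 0.2841 0.0825]
0.09 (array([594.8, 284.1]), array([ 0.8, 23.2]), 76.7, 46) [0.5952 0.284  0.0977]
0.105 (array([595.1, 284. ]), array([ 0.9, 23.4]), 74.7, 41) [0.5948 0.2841 0.109 ]
stand top (array([591.9, 272.9]), array([53.2, 54. ]), 76.0, 1065)
[0.591  0.2712 0.2491] 11.0
[(0.84, array([ 0.5889,  0.3619, -0.0035])), (0.62, array([0.5951, 0.2736, 0.0027])), (0.51, array([ 0.4982,  0.2168, -0.0021]))]
```

View pics/w4.png

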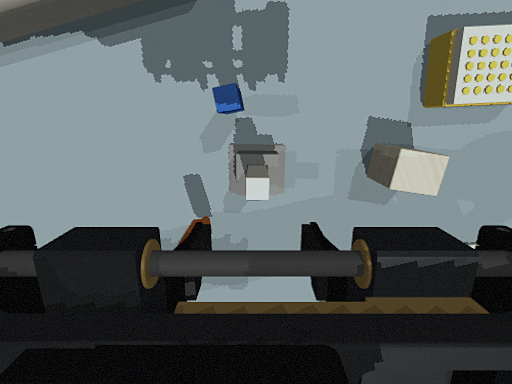

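The meter stands upright and central in the stand at (257,185), with blue at (228,98) and orange at (200,225) clear of the fingers. I'll descend, grip 80 mm above the tip and lift.

```bash
python3 -m jog '[[0.65,0.002,0.0007,0.06,0,0,0],[0.65,0.002,0.0007,0.12,0,0,0],[0.65,0.002,0.0007,0.16,0,0,0],[0.65,0.002,0.0007,0.1725,0,0,0],[0.65,0.002,0.0007,0.1725,0,0,0],[0.2,0.002,0.0007,0.1725,0,0,0],[0.2,0.002,0.0007,0.1725,0,0,0],[0.2,0.002,0.0007,0.1725,0,0,0],[0.2,0.002,0.0007,0.1725,0,0,0],[0.2,0.002,0.0007,0.1725,0,0,0],[0.2,0.002,0.0007,0.1725,0,0,0],[0.2,0.002,0.0007,0.1725,0,0,0]]'
```

```text
time_s: 12.6
position: [0.5933, 0.273, 0.0784]
tcp_rot: [[0.242, 0.97, 0.002], [0.97, -0.242, -0.001], [-0.0, 0.002, -1.0]]
force: [-1.5, 1.2, 4.9]
opening: 0.278
grasp_force: 30.0
```

```bash
python3 -m jog '[[0.2,0,0,-0.01,0,0,0],[0.2,0,0,-0.03,0,0,0],[0.2,0,0,-0.06,0,0,0],[0.2,0,0,-0.1,0,0,0],[0.2,0,0,-0.15,0,0,0],[0.2,0,0,-0.15,0,0,0]]'
python3 - <<'E'
from h import *
s=bot.read_state();T=np.array(s['tcp_rot']);p=np.array(s['position'])
ci=viewer.camera_info('wrist');im,d=viewer.capture('wrist');P=cloud('wrist',d,ci)
L=((P-p)@T)*1000;x,y,h=L[...,0],L[...,1],L[...,2]
m=(abs(x)<25)&(abs(y)<20)&(h>0)&(h<90)
for lo in range(10,85,5):
    k=m&(h>=lo)&(h<lo+5)
    if k.sum()>3: print(lo,k.sum(),'x',x[k].min(),x[k].max(),'y',y[k].min(),y[k].max())
print('max h',np.percentile(h[m],[90,97,100]))
n=np.array([-.329,.087,.940]);n/=np.linalg.norm(n)
for hd in(76,):
    TT=tool(-n,hd);delta(np.array([.4847,-.1958,.098])+n*(.03+.0735),TT)
cv2.imwrite('pics/w5.png',im)
E
```

```text
time_s: 13.35
position: [0.5961, 0.2741, 0.2344]
tcp_rot: [[0.242, 0.97, 0.014], [0.97, -0.242, 0.002], [0.005, 0.013, -1.0]]
force: [0.3, 0.2, -1.2]
opening: 0.273
grasp_force: 30.0
10 137 x 8.149248159153794 11.848557340128835 y -19.497248850283206 19.566917895999612
15 99 x 10.31632978598065 11.890163881933702 y -12.441562547846312 11.339097800171725
20 88 x 10.806062647308565 11.90637477956076 y -12.191100228081085 11.008830328800464
25 86 x 10.43406980178289 11.8013460456825 y -12.554479425619485 11.26085409482893
30 78 x 10.749071350613008 11.733399684526102 y -12.176260911782292 10.789002276186414
35 68 x 10.780805583260083 11.792250632711424 y -12.300699973104411 11.133564065590546
40 33 x 10.790056811555987 11.552485020975693 y -12.494000078916 10.607801685028642
55 5 x 6.324914912302553 7.301164934610121 y -2.608861003129448 1.3410760042584138
60 9 x 4.750662555361547 6.49506233839641 y -4.251936976763516 3.0012248144705116
65 5 x 4.574404971424609 5.096257613024884 y -3.5084256354299805 2.230045077461708
70 4 x 3.9372560584647833 4.351661232081357 y -2.7274647170612343 1.448821607766325
max h [36.4935 41.3925 72.3907]
shift [-0.4815 -0.028   0.0347] turn [-19.4686  -0.3968  -0.0046]
```

```bash
python3 -m jog '[[0.2,-0.481,-0.0275,0.035,-19.5,-0.4,0],[0.2,-0.481,-0.0275,0.035,-19.5,-0.4,0],[0.2,-0.481,-0.0275,0.035,-19.5,-0.4,0],[0.2,-0.481,-0.0275,0.035,-19.5,-0.4,0],[0.2,-0.481,-0.0275,0.035,-19.5,-0.4,0],[0.2,-0.481,-0.0275,0.035,-19.5,-0.4,0],[0.2,-0.481,-0.0275,0.035,-19.5,-0.4,0],[0.2,-0.481,-0.0275,0.035,-19.5,-0.4,0],[0.2,-0.481,-0.0275,0.035,-19.5,-0.4,0],[0.2,-0.481,-0.0275,0.035,-19.5,-0.4,0],[0.2,-0.481,-0.0275,0.035,-19.5,-0.4,0],[0.2,-0.481,-0.0275,0.035,-19.5,-0.4,0]]'
cat > pr.py <<'E'
from h import *
s=bot.read_state();T=np.array(s['tcp_rot']);p=np.array(s['position'])
tip=p+T@[-.0004,-.00065,.073];n=np.array([-.329,.087,.940]);n/=np.linalg.norm(n)
D=np.array([.4847,-.1958,.098])-tip
print('tip',tip,'to ring, tool mm',T.T@D*1000,'height above ring plane',-D@n*1000,'tilt err deg',np.degrees(np.arccos(min(1,-T[:,2]@n))),'F.n',np.array(s['force'])@n,s['force'],s['time_s'])
TT=tool(-n,76);print('turn',R.from_matrix(T.T@TT).as_rotvec(degrees=True))
ci=viewer.camera_info('wrist');im,d=viewer.capture('wrist');P=cloud('wrist',d,ci);L=((P-p)@T)*1000;x,y,h=L[...,0],L[...,1],L[...,2]
np.savez('pr.npz',im=im,L=L)
m=(abs(x)<30)&(abs(y)<15)&(h>5)&(h<90)
for lo in list(range(15,45,10))+list(range(55,75,5)):
    k=m&(h>=lo)&(h<lo+5)&(abs(x)<13.5)
    if k.sum()>3: print(lo,k.sum(),'x',x[k].max(),'y',y[k].min(),y[k].max())
print('ring nn',[(round(r['p'],2),(np.array(r['xyz'])-p)@T*1000) for r in models.tip_of('wrist','ring_center')[:2]])
E
python3 pr.py
python3 - <<'E'
from h import *
ims=[]
for c in('scene','side'):
    im,d=viewer.capture(c);ci=viewer.camera_info(c);W=np.array(ci['world_to_cam'])
    q=W@[.4847,-.1958,.098,1];u,v=q[0]/q[2]*ci['fx']+ci['cx'],q[1]/q[2]*ci['fy']+ci['cy'];print(c,u,v)
    u,v=int(u),int(v)-15;ims.append(cv2.resize(im[v-50:v+50,u-50:u+50],(400,400),interpolation=cv2.INTER_CUBIC))
w=np.load('pr.npz')['im'][100:260,170:340]
cv2.imwrite('pics/pre.png',np.hstack(ims))
E
```

```text
time_s: 14.9
position: [0.4498, -0.1853, 0.1931]
tcp_rot: [[0.241, 0.915, 0.324], [0.971, -0.225, -0.087], [-0.007, 0.335, -0.942]]
force: [0.1, 0.2, -0.5]
opening: 0.276
grasp_force: 30.0
tip [ 0.4727 -0.1919  0.1241] to ring, tool mm [-0.6867  3.0457 28.8257] height above ring plane 28.8406692018998 tilt err deg 0.3277176058196881 F.n -0.5047935147698612 [ 0.1331  0.1875 -0.5076] 14.9
turn [-0.312   0.1002  0.1962]
15 103 x 11.83438565291089 y -12.670295822276195 10.93918892502562
25 90 x 11.72869592137632 y -12.604842474516833 10.969443983289338
35 70 x 11.626940371678124 y -12.56455121483749 10.912211089503693
55 5 x 7.3184804910351176 y -3.6559794512123647 1.0931833778382534
60 6 x 6.624661599558125 y -4.472364970784853 1.901239027450802
65 7 x 5.11818601443865 y -3.7499558692442867 2.7697723071311997
70 4 x 4.2813513318443315 y -2.9968423003514406 1.201352532868402
ring nn [(0.87, array([ -0.6961,   2.9151, 102.5383]))]
scene 172.4481456908245 247.47053499832808
side 272.1720358138937 261.60282096280963
```

View pics/pre.png

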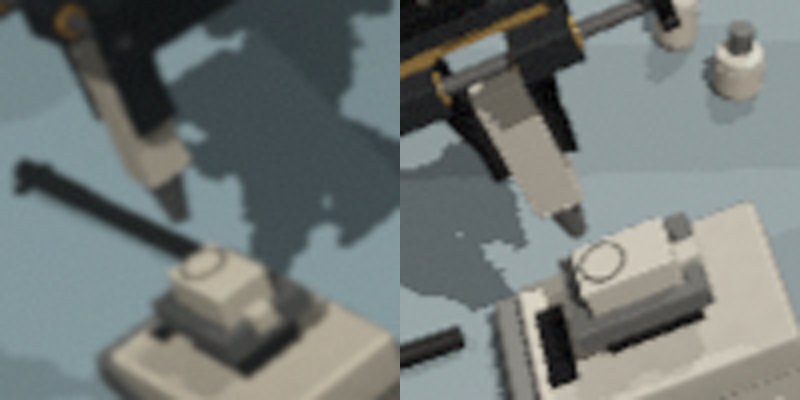

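Both views show the meter held parallel to the block normal with the nose about 29 mm above the ring. I'll correct 3 mm along tool y and approach gently.

```bash
python3 -m jog '[[0.2,-0.0007,0.0027,0.008,-0.3,0.1,0],[0.2,-0.0007,0.0027,0.016,-0.3,0.1,0],[0.2,-0.0007,0.0027,0.022,-0.3,0.1,0],[0.2,-0.0007,0.0027,0.025,-0.3,0.1,0],[0.2,-0.0007,0.0027,0.025,-0.3,0.1,0],[0.2,-0.0007,0.0027,0.025,-0.3,0.1,0]]'; python3 pr.py
```

```text
time_s: 15.85
position: [0.46, -0.1905, 0.1706]
tcp_rot: [[0.243, 0.912, 0.329], [0.97, -0.227, -0.088], [-0.006, 0.341, -0.94]]
force: [0.4, -0.1, -1.1]
opening: 0.274
grasp_force: 30.0
tip [ 0.4833 -0.1972  0.1018] to ring, tool mm [ 1.6675 -0.3414  3.8581] height above ring plane 3.860305900621056 tilt err deg 0.07564205029005246 F.n -1.176781367013447 [ 0.4453 -0.1426 -1.0825] 15.85
turn [0.0202 0.0729 0.0503]
15 99 x 12.09418928515099 y -12.814751255791364 10.447045135197515
25 87 x 11.736321875985517 y -12.813852303826167 11.013123989504505
35 74 x 11.839357297755305 y -12.657683276920055 10.940802316335262
55 6 x 7.538795769626199 y -3.6393119736381863 1.1033300205647973
60 8 x 6.328220397878581 y -4.473934564911988 1.9120062776708397
65 5 x 5.040067834548374 y -3.7340453002740586 2.7842572669612564
70 6 x 4.950104618359253 y -3.8434523852918447 4.61979623878693
ring nn [(0.89, array([ 1.7586,  0.818 , 74.2133])), (0.51, array([ -0.4118,   4.1199, 101.9089]))]
```

```bash
python3 -m jog '[[0.2,0.0015,-0.0002,0,0,0,0],[0.2,0.0015,-0.0002,0.002,0,0,0],[0.2,0.0015,-0.0002,0.004,0,0,0],[0.2,0.0015,-0.0002,0.005,0,0,0],[0.2,0.0015,-0.0002,0.006,0,0,0],[0.2,0.0015,-0.0002,0.007,0,0,0],[0.2,0.0015,-0.0002,0.008,0,0,0],[0.2,0.0015,-0.0002,0.008,0,0,0],[0.2,0.0015,-0.0002,0.008,0,0,0]]'; python3 pr.py
```

```text
time_s: 17.08
position: [0.4628, -0.1896, 0.163]
tcp_rot: [[0.243, 0.912, 0.329], [0.97, -0.227, -0.088], [-0.006, 0.341, -0.94]]
force: [-0.5, 0.3, 0.3]
opening: 0.271
grasp_force: 30.0
tip [ 0.4861 -0.1963  0.0941] to ring, tool mm [ 0.1237 -0.1155 -4.1564] height above ring plane -4.156225316375339 tilt err deg 0.07164730430098631 F.n 0.4543190753999763 [-0.5034  0.2923  0.2799] 17.075
turn [0.0173 0.0695 0.0506]
15 101 x 11.78523483087192 y -12.776798341620713 10.937340743331955
25 79 x 11.921910598674739 y -12.583559610282146 11.00111677530173
35 70 x 11.830085206831571 y -12.687009300070306 10.915820635740197
55 6 x 7.476687610967812 y -2.801229067721897 1.9400513906367107
60 7 x 6.462816843502558 y -4.4408826161489925 2.793135025165922
65 7 x 5.093017390839743 y -3.7093809757884624 2.0413971114643075
70 476 x 13.258976020788964 y -13.978478554647 14.900849574989994
ring nn [(0.96, array([-1.3602, -0.4979, 74.372 ]))]
```

```bash
python3 -m jog '[[0.2,0.0001,0,0.001,0,0,0],[0.2,0.0001,0,0.002,0,0,0],[0.2,0.0001,0,0.0028,0,0,0],[0.2,0.0001,0,0.0028,0,0,0],[0.2,0.0001,0,0.0028,0,0,0],[0.2,0.0001,0,0.0028,0,0,0]]'; python3 pr.py | grep -E 'tip|ring'
cat > sk.py <<'E'
from h import *
z=np.load('pr.npz');L=z['L'];im=z['im'];x,y,h=L[...,0],L[...,1],L[...,2]
m=(x>-30)&(x<60)&(abs(y)<60)&(h>60)&(h<135)
c,e=np.histogram(h[m],bins=np.arange(60,135,1)); print([(int(a),int(b)) for a,b in zip(e,c) if b>25])
cv2.imwrite('pics/fin.png',cv2.resize(im[110:260,170:340],(680,600),interpolation=cv2.INTER_CUBIC))
E
python3 sk.py
```

```text
time_s: 17.92
position: [0.4638, -0.1898, 0.1604]
tcp_rot: [[0.243, 0.912, 0.329], [0.97, -0.227, -0.088], [-0.006, 0.341, -0.94]]
force: [-1.4, 0.2, 2.1]
opening: 0.275
grasp_force: 30.0
tip [ 0.4871 -0.1965  0.0915] to ring, tool mm [ 0.0852 -0.1524 -6.9666] height above ring plane -6.966467801445264 tilt err deg 0.07963372650177027 F.n 2.4831246517480037 [-1.3745  0.2297  2.1385] 17.925
ring nn [(0.61, array([ 0.928 ,  1.1942, 75.6837]))]
[(72, 168), (73, 604), (74, 393), (75, 47), (76, 28), (86, 38), (87, 86), (88, 60), (89, 180), (90, 752), (91, 515), (92, 85), (93, 39), (94, 44), (95, 110), (96, 115), (97, 30), (112, 151), (113, 643), (114, 1682), (115, 1871), (116, 548), (117, 112), (118, 68), (119, 34), (123, 30), (124, 42)]
```

View pics/fin.png

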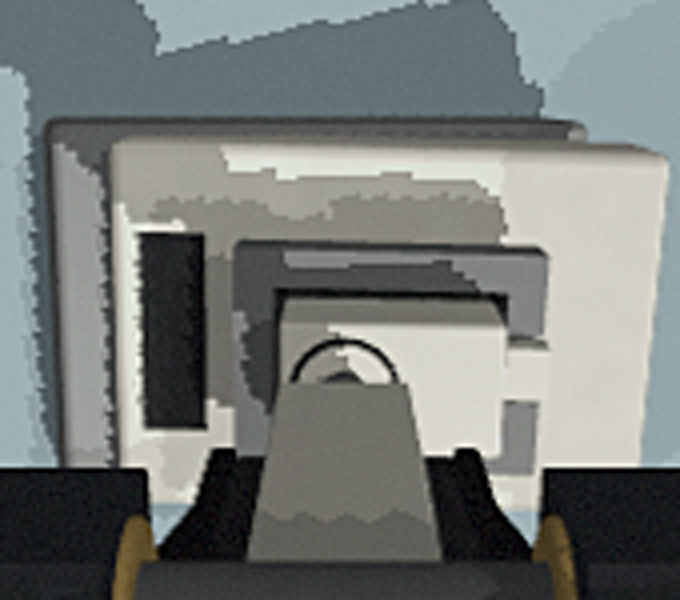

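The nose sits inside the ring at crop (343,380), with the tab in the notch. I'll check the sink more precisely from rim versus face in the depth.

Run:
```python
from h import *
for f in('dk','dk2','pr'):
    z=np.load(f+'.npz')
    L=z['L'] if f=='pr' else ((z['P']-z['pos'])@z['rot'])*1000
    x,y,h=[L[...,i] for i in range(3)]
    b={'dk':(108,122,79,85),'dk2':(122,131,93,98),'pr':(111,119,88.5,93)}[f]
    m=((x>-30)&(x<70)&(abs(y)<60)) if f=='pr' else ((abs(y)<45)&(x>-10)&(x<100))
    k=m&(h>b[0])&(h<b[1]);A=lambda k:np.c_[x[k],y[k],np.ones(k.sum())]
    co=np.linalg.lstsq(A(k),h[k],rcond=None)[0]
    for _ in range(3):
        r=k&(abs(h-(co[0]*x+co[1]*y+co[2]))<1.2);co=np.linalg.lstsq(A(r),h[r],rcond=None)[0]
    q=m&(h>b[2])&(h<b[3]);e=(co[0]*x+co[1]*y+co[2]-h)[q];print(f,'rim above face',np.median(e),co[:2],q.sum())
```

```text
dk rim above face 32.94938383498419 [-0.002   0.0071] 2440
dk2 rim above face 31.88002654329553 [-0.009   0.0026] 2223
pr rim above face 24.066038510677103 [0.0132 0.0025] 1551
```

```bash
python3 -m jog '[[0.2,0,0,-0.0004,0,0,0],[0.2,0,0,-0.0004,0,0,0],[0.2,0,0,-0.0004,0,0,0],[0.2,0,0,-0.0004,0,0,0]]' && python3 -c "
from rig import workorder
print(workorder.hand_in())"
```

```text
time_s: 18.52
position: [0.4636, -0.1898, 0.1607]
tcp_rot: [[0.243, 0.912, 0.329], [0.97, -0.227, -0.088], [-0.006, 0.341, -0.94]]
force: [-0.9, -0.4, 1.8]
opening: 0.276
grasp_force: 30.0
the job is handed in; nothing more can be done
None
```

The job is handed in, at about 18.5 s: the block is seated in the cradle, and the meter is held square to its face with its nose inside the ring, the cradle sunk about 8 mm (estimates 7.6 to 8.5) at roughly 4 N; no verdict came back.

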